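# Take the shaping paddle off the locking hook

## Task

Take the wooden paddle off its locking hook: push its pin back against the sprung keeper, firmly enough to free it from under the tongue but without straining the hook, and lift it off while the keeper is held back. Then set the paddle gently, blade down, in the slot of the plywood bench rest and let go of it, leaving everything else on the bench where it is.

Things in the scene. Friction and masses are not known exactly. Their poses are not given: they have to be found in the camera images.
- paddle: wooden glass-shaping paddle, 0.22 kg give or take, hanging blade down: a flat board 14 mm thick (its x), z up along it. Origin: centre of its steel cross pin (8 mm round, along y). From 20 mm above to 46 mm below the pin the handle is slotted through, 26 mm wide (y), crossed only by the pin; the hook passes through this slot, under the pin.
- paddle_grip (a point): middle of the paddle's solid grip end, 45 mm above the pin; that end is 44 mm wide (y), 14 mm thick (x), from 20 to 70 mm above the pin
- paddle_foot (a point): middle of the blade's bottom edge, 149 mm below the pin; the blade is 90 mm wide (y), 85 mm tall
- stand: fixed steel hook stand, origin on the table below the hanging place; x runs along the peg from the hook's tip to its post (post at x 114 to 136 mm, top 212). Base plate 12 mm high, x -60 to 150, y +-65. Above 22 N between paddle and stand, all contacts added up (so do not lean on the peg meanwhile), the hook is strained.
- saddle (a point): top of the peg (185 mm high) straight above the stand's origin, axes as the stand. Peg 12 mm wide (y), 10 mm thick. The pin rests on it, centre 4 mm above it, x -3 to +3 mm. Front stem at x -17 to -9. The paddle can rise at most 34 mm above hanging until it is drawn off; it is off the tip once the pin is at x below -44 mm.
- tongue (a point): on the stand, 15 mm above the saddle (height only). Locking tongue: steel bar 12 mm wide (y), 12 to 18 mm above the saddle, 4 mm over the pin; its rear edge is at x = 5 + a mm, its front end at -34 + a. It locks the pin down until the pin's centre is behind x = 9 + a. a is 0 to 18 mm, set by a clamp for tongue and keeper together and not measured: it must be felt.
- keeper (a point): on the stand, 13 mm above the saddle (height only). Sprung keeper: brass plate behind the pin, 12 mm wide, 2 to 24 mm above the saddle, front face at x = 8 + a mm; spring and housing (22 mm wide, same height) behind. Slides back along +x, 22 mm at most: yields at 2 N, plus 2 N per mm. The pin is free to rise at 12 N (5 mm); 14 to 16 N is right. Rising, it rubs on the plate.
- rest: fixed plywood bench rest, 76 (x) x 138 (y) x 78 mm high, origin under its centre. One open-topped slot in its middle, 24 mm (x) by 106 mm (y), its floor 12 mm above the table, its mouth flared along x to 52 mm at the top, from 62 mm up: the blade stands in it, its width along the rest's y.
- bowl: bystander: green glass bowl, 100 mm wide, 45 high; origin under its centre
- paperweight: bystander: clear glass paperweight, 60 mm wide, 52 high; origin under its centre
- tape_measure: bystander: grey tape measure case, 60 x 36 x 58 mm high; origin under its centre
- tumbler: bystander: amber glass tumbler, 70 mm wide, 85 high; origin under its centre
- jar: bystander: glass jar with a cap, 64 mm wide, 80 high; origin under its centre
- brush: bystander: hand brush lying flat; origin near its middle
- screwdriver: bystander: screwdriver lying flat; origin near its middle
There are look-alikes about, which are no part of the job. What is shaped like the stand but purple is not meant.

How it is judged:
On the way:
1. the paddle's pin has been lifted over the tongue and drawn off the hook's tip (z of paddle in the frame of stand above 0.207 m and x of paddle in the frame of stand below -0.035 m), for 0.1 s.
At the end, for the whole second after the job is handed in: the paddle stands blade down in the rest's slot, its foot on the slot's floor (within 8 mm; 12 mm along x and 20 mm along y of the slot's middle), within 0.3 rad of upright, at rest (slight rocking, under 0.1 m/s, is allowed) and released (z of paddle_foot in the frame of rest below 0.02 m and x of paddle_foot in the frame of rest between -0.012 and 0.012 m and y of paddle_foot in the frame of rest between -0.02 and 0.02 m and angle between paddle's own z axis and vertical below 0.3 rad and linear speed of paddle below 0.1 m/s); the robot touches nothing.
It fails at once if the hook is strained: paddle against hook stand over 22 N (contact force between paddle and stand above 22 N).
It fails at once if the paddle is set down hard: paddle against rest over 40 N (contact force between paddle and rest above 40 N).
It fails at once if a bystander is moved more than 30 mm (distance of any of bowl, paperweight, tape_measure, tumbler, jar, brush, screwdriver from where it was at the start of the episode above 0.03 m).
It also fails if it takes over 69 s, if anything falls off the work surface, if the arm or the gripper's body presses on something with over 40 N, if the wrist force passes 120 N, or if a joint passes its speed limit or range.

## Robot

A 6-joint arm with a two-finger parallel gripper is mounted at the origin on the work surface. World frame = base frame: x ahead of the robot, y to its left, z up, the work surface at z = 0. Lengths are in m, angles in rad, forces in N, time in s.
With the tool pointing down it reaches from about 0.35 to 0.775 m from the base axis. Payload 7.3 kg.
Tool frame: the origin (TCP) lies at the centre of the arm's flange, where the gripper is bolted on; the fingertips stand 178 mm ahead of it and the grasp point (between the pads) lies 159 mm ahead of it (tip_extent is the distance from the TCP to the fingertips, in m); z points along the fingers, y is the line along which they close (so a half turn about z gives the same grasp; the last joint's range is limited). The gripper opens to 92 mm and grips with 3 to 60 N. Pads are 19 mm wide; open, the fingers measure 130 mm over their backs; the gripper's body (75 mm by 190 mm) begins 47 mm behind the grasp point.
Start: joints at [-1.301, 0.342, 1.524, -0, 1.275, -0.146], TCP at [0.212, -0.48, 0.405] pointing down, gripper open.
Joint ranges: [-2.53, 2.53], [-0.77, 2.02], [0.04, 2.7], [-1, 4.14], [0.28, 2.66], [-3.11, 3.11]. Speed limits (rad/s): [2.57, 2.57, 3.14, 3.14, 3.14, 3.14].

## Interface

Orientations are given as [roll, pitch, yaw] about the fixed x, y, z axes, in that order (R = Rz(yaw) Ry(pitch) Rx(roll)).
In Python, from cell import * gives the robot as it stands.
- The arm moves only by the tool arm_command, never from a script. Its arguments are lists of equal length, an entry for each row: "xyz": the shift along the world's x, y, z in mm, a list of three; "spin": the turn about the world's z in degrees. In form: {"xyz": [[tx, ty, tz], ...], "spin": [spin, ...]}. A call has 1 to 20 rows; each row shifts and turns the commanded pose from where the row before left it; what a row does not reach is not made up. A row lasts 1/10 s, in which the tool goes at most 50 mm and 8.59 degrees, less where a joint would pass 70% of its speed; a pose out of reach is approached as far as the arm can. A call with a gripper value outside its range is refused whole. "jaw" is the opening, from -1 (shut) to 1 (fully open), set as the call begins (left out, the last holds). The fingers move at their own pace and stop on an object; "squeeze" is the grip in N (left out, the last holds). Time passes only in rows, so rows that do not move let the fingers close. It gives the time, the measured TCP pose, the force, the opening and the grip force at its end, in the units of the state.
- observe(): the state, without advancing time (a new reading comes with each control period).
- read_camera(name): name is "side" or "top" or "wrist"; returns a dict with "img" (480x640x3 uint8, red, green, blue), "depth" (480x640 float32, m along the optical axis (not along the pixel's ray), 0 where there is no reading), "fx", "fy", "cx", "cy" (pixels), "world_from_camera" (4x4, takes a point from camera to world coordinates). Camera axes: x right, y up, looking along -z (the intrinsics and any distortion apply to the point x, -y, -z); pixel columns grow to the right and rows downward; lengths in m; the calibration is good to about 2 mm. A picture is of the moment at which its call begins.
- hand_in(): hands the job in; it is judged then, once.
The state is a dict: "time": time; "qpos": joint angles; "qvel": joint speeds; "joint_efforts": joint torques, N m; "tool_pos": TCP position; "tool_rot": TCP orientation; "contact_force": force on the tool from outside, world axes, zero at the start; "torque": the same for the moment, N m; "opening": finger opening in m; "grip_force": force on a finger pad.
Only numpy, scipy, OpenCV 4.12 (cv2) and the standard library are available. Lean on these libraries where they do the work, as an engineer would, in place of code of your own. Each camera call takes 0.05 s, during which the arm holds its last target. There are 200 camera calls.

## Working session

There is one attempt and no reset: what is moved stays moved. The work goes in short steps, Python scripts to look and compute and a tool call to move; the robot and the scene stay as the last step left them, time stands still between calls to the robot, and variables do not carry over. Pictures are saved under pics/ and viewed, at most 10 in all, crops included, and the job is handed in when it is done.

Besides the shell and the picture viewer there is one more tool, called after "Request:" in YAML: its name, and indented under it one key for each argument. arm_command: Moves the arm, as the interface text tells. Its arguments: {"type":"object","properties":{"xyz":{"type":"array","items":{"type":"array","items":{"type":"number"}}},"spin":{"type":"array","items":{"type":"number"}},"jaw":{"type":"number"},"squeeze":{"type":"number"}},"required":["xyz","spin"]}

```bash
mkdir -p pics
cat > h.py <<'E'
from cell import *
import numpy as np, cv2
def cloud(c):
    d=c["depth"]; v,u=np.mgrid[0:480,0:640]
    P=np.stack([(u-c["cx"])/c["fx"]*d,-(v-c["cy"])/c["fy"]*d,-d],-1)
    M=np.array(c["world_from_camera"]); return P@M[:3,:3].T+M[:3,3]
E
python3 - <<'E'
from h import *
for n in("side","top"):
    c=read_camera(n); np.savez(n+".npz",**c); cv2.imwrite(f"pics/{n}.png",c["img"][...,::-1])
    print(n,c["fx"],c["fy"],c["cx"],c["cy"],np.round(c["world_from_camera"],3).tolist(),[k for k in c],(c["depth"]>0).mean())
print(observe())
E
```

```text
side 581.9294227582787 581.9294227582787 318.55192441353336 239.22423104576356 [[-0.71, 0.336, -0.619, -0.323], [-0.705, -0.351, 0.617, 0.766], [-0.01, 0.874, 0.486, 0.763], [0.0, 0.0, 0.0, 1.0]] ['img', 'depth', 'fx', 'fy', 'cx', 'cy', 'world_from_camera'] 0.9958561197916667
top 605.6642630441911 605.6642630441911 316.62423383712195 240.1130077584625 [[-0.022, 0.99, -0.139, 0.276], [-1.0, -0.022, 0.001, -0.015], [-0.002, 0.139, 0.99, 1.553], [0.0, 0.0, 0.0, 1.0]] ['img', 'depth', 'fx', 'fy', 'cx', 'cy', 'world_from_camera'] 0.995927734375
{'time': 0.1, 'qpos': array([-1.30099840e+00,  3.42641244e-01,  1.52489436e+00, -1.04940555e-05,
        1.27540759e+00, -1.45995085e-01]), 'qvel': array([-6.50646141e-04, -2.38079251e-03, -4.65732085e-03, -5.70324693e-04,
       -1.01451692e-04, -2.03824557e-05]), 'joint_efforts': array([ 2.19880807e-03, -4.32003415e+01, -2.44696140e+01,  7.19013694e-02,
        5.25698299e-02, -4.64783079e-05]), 'tool_pos': array([ 0.21204593, -0.48014605,  0.4041299 ]), 'tool_rot': array([-3.14025502e+00, -1.86543655e-04,  4.15795946e-01]), 'contact_force': array([ 0.29531289, -0.15528093, -0.39298592]), 'torque': array([-0.02899589, -0.06215019, -0.01084455]), 'grip_force': 0.0, 'opening': 0.09222289701728825}
```

View pics/side.png

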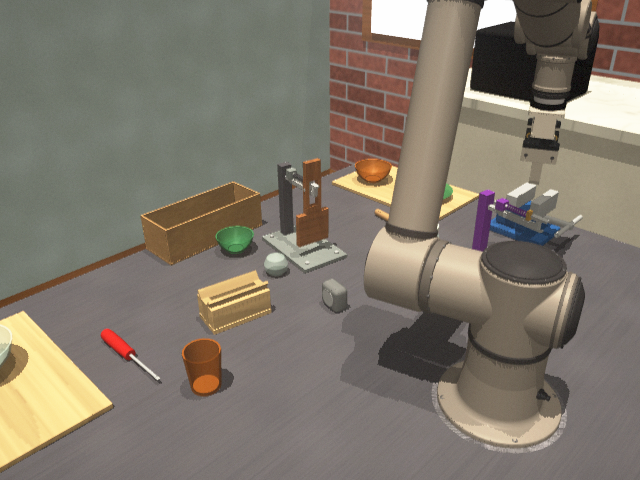

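View pics/top.png

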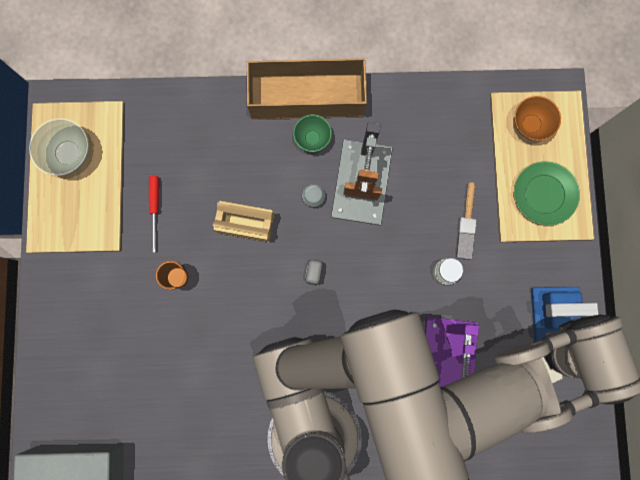

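Side view: the grey steel stand with the hanging paddle is at (305,210). The purple look-alike is at (485,220), the plywood rest at (235,300) and a wooden tray at (200,220). Top view: the stand is at (365,180), the purple one at (455,345), the rest at (245,220) and the tray at (305,85).

I choose the grey stand carrying the paddle and the slotted rest. The paddle at (365,187) top is the only one on the grey stand.

Run:
```python
from h import *
def ld(n): return dict(np.load(n+".npz"))
def rect(p,name):
    r=cv2.minAreaRect((p*1000).astype(np.float32)); print(name,len(p),np.round(r[0],1),np.round(r[1],1),round(r[2],2)); return r
def box(m,u0,v0,u1,v1):
    k=np.zeros(m.shape,bool);k[v0:v1,u0:u1]=1; return m&k
def clean(m):
    return cv2.morphologyEx(m.astype(np.uint8),cv2.MORPH_OPEN,np.ones((3,3)))>0
t=ld("top");P=cloud(t);s=ld("side");Q=cloud(s)
hsvt=cv2.cvtColor(t["img"],cv2.COLOR_RGB2HSV);hsvs=cv2.cvtColor(s["img"],cv2.COLOR_RGB2HSV)
z=P[...,2]; zs=Q[...,2]
print("table z",np.median(z[240:260,200:230]),np.median(zs[380:420,250:300]))
rect(P[clean(box((z>.006)&(z<.02),325,130,400,230))][:,:2],"plate top")
rect(Q[clean(box((zs>.006)&(zs<.02),255,225,350,272))][:,:2],"plate side")
rect(P[box((z>.246)&(z<.27),335,150,400,215)][:,:2],"paddle top (top)")
m=box((zs>.06)&(hsvs[...,0]<14)&(hsvs[...,1]>130),290,150,335,255)
p=Q[m]; print("paddle side n",len(p),"z",np.percentile(p[:,2],[1,99]))
for lo,hi in((.06,.12),(.22,.262)):
    q=p[(p[:,2]>lo)&(p[:,2]<hi)]; rect(q[:,:2],f"paddle side {lo}")
rect(P[box((z>.07)&(z<.085),205,190,285,250)][:,:2],"rest top")
rect(Q[box((zs>.072)&(zs<.085),190,265,280,335)][:,:2],"rest side")
rect(P[box((z>.195)&(z<.225),355,110,390,160)][:,:2],"post top")
# pegtop/tongue points along the peg
k=box((z>.17)&(z<.24),350,115,395,200)&~((hsvt[...,0]<14)&(hsvt[...,1]>130))
v,u=np.where(k)
for i in range(0,len(v),max(1,len(v)//40)): print(u[i],v[i],np.round(P[v[i],u[i]]*1000).astype(int),t["img"][v[i],u[i]])
a=cv2.resize(s["img"][150:275,240:355],None,fx=5,fy=4.8,interpolation=2)[:600]
b=t["img"][110:230,325:400];b=cv2.resize(b,(225,360),interpolation=2)
o=np.zeros((600,800,3),np.uint8);o[:a.shape[0],:575]=a;o[:360,575:]=b
cv2.imwrite("pics/crop.png",o[...,::-1])
```

```text
table z -0.0008618549519070484 -0.000854530528047126
plate top 2271 [ 643.9 -137.8] [130.1 210.7] 79.62
plate side 1596 [ 643.  -135.8] [131.5 217.2] 80.36
paddle top (top) 149 [ 601.6 -132.5] [43.5 15.9] 78.92
paddle side n 1369 z [0.06161424 0.25890609]
paddle side 0.06 620 [ 598.9 -130.6] [93.8 19.1] 79.25
paddle side 0.22 266 [ 598.  -131.7] [47.8 20.5] 75.19
rest top 430 [541.  166.7] [138.1  62.2] 78.11
rest side 355 [540.  165.6] [139.8  66.6] 78.39
post top 302 [ 692.  -146.9] [30.  86.6] 80.52
368 123 [ 735 -141  206] [ 99  96 101]
374 124 [ 730 -154  213] [105 103 107]
374 125 [ 729 -155  209] [104 102 106]
373 126 [ 727 -152  208] [103 100 105]
373 127 [ 724 -152  210] [105 103 107]
372 128 [ 722 -150  210] [106 104 108]
371 129 [ 721 -148  205] [107 106 109]
370 130 [ 715 -144  216] [108 106 109]
369 131 [ 715 -143  209] [83 80 85]
368 132 [ 714 -140  206] [35 36 37]
367 133 [ 715 -139  194] [37 37 38]
366 134 [ 717 -138  181] [40 39 41]
365 135 [ 717 -136  175] [53 51 54]
378 135 [ 711 -165  193] [70 70 71]
366 137 [ 713 -139  172] [39 39 41]
369 138 [ 699 -142  209] [16
[... 294 characters left out ...]
 -142  197] [159 158 157]
371 151 [ 670 -146  201] [81 80 82]
366 154 [ 669 -137  180] [75 75 76]
367 156 [ 661 -138  191] [108 108 108]
369 158 [ 655 -142  196] [175 173 172]
370 160 [ 648 -143  204] [73 73 73]
365 163 [ 647 -133  182] [127 128 130]
366 165 [ 638 -134  198] [149 150 154]
367 167 [ 632 -136  203] [162 163 164]
368 169 [ 628 -138  201] [137 109  68]
357 179 [ 599 -110  224] [92 78 67]
360 181 [ 597 -118  214] [77 67 62]
359 182 [ 597 -116  203] [68 49 36]
372 182 [ 592 -144  223] [67 48 35]
370 183 [ 596 -142  196] [72 66 64]
374 184 [ 591 -150  209] [64 43 32]
365 186 [ 589 -130  197] [228 229 228]
362 188 [ 583 -123  205] [228 229 227]
363 190 [ 578 -125  204] [215 216 212]
```

View pics/crop.png

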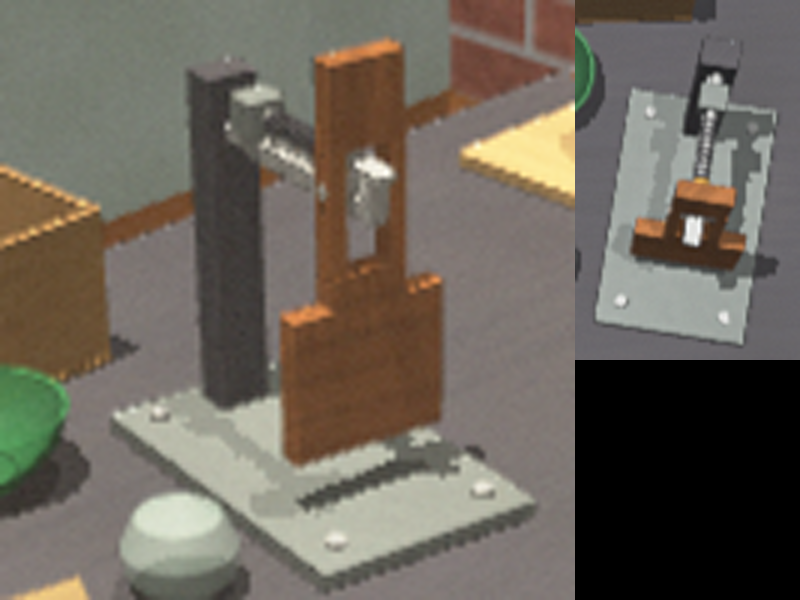

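The crop shows the wooden paddle on the grey stand, with the tongue (370,170 in the crop) through its slot. The choice is confirmed. Moving above the paddle.

Request:
arm_command:
  xyz:
    - [0,0,40]
    - [0,0,36]
    - [27.7,24.9,0]
    - [27.7,24.9,0]
    - [27.7,24.9,0]
    - [27.7,24.9,0]
    - [27.7,24.9,0]
    - [27.7,24.9,0]
    - [27.7,24.9,0]
    - [27.7,24.9,0]
    - [27.7,24.9,0]
    - [27.7,24.9,0]
    - [27.7,24.9,0]
    - [27.7,24.9,0]
    - [27.7,24.9,0]
    - [27.7,24.9,0]
    - [0,0,0]
    - [0,0,0]
  spin: [0,0,4,4,4,4,4,4,4,4,4,4,4,4,4,4,0,0]
  jaw: 1

```text
time: 1.9
tool_pos: [0.6002, -0.1312, 0.4798]
tool_rot: [-3.14, 0.0, 1.394]
contact_force: [0.3, -0.1, 0.9]
opening: 0.092
grip_force: 0.0
```

Run:
```python
from h import *
c=read_camera("wrist");P=cloud(c);z=P[...,2]
hsv=cv2.cvtColor(c["img"],cv2.COLOR_RGB2HSV)
w=(hsv[...,0]<14)&(hsv[...,1]>110)
k=w&(z>.25)&(z<.268)&(abs(P[...,0]-.6)<.06)&(abs(P[...,1]+.13)<.06)
if k.sum()>20:
    r=cv2.minAreaRect((P[k][:,:2]*1000).astype(np.float32));print(r,k.sum(),np.median(z[k]))
cv2.imwrite("pics/w1.png",c["img"][...,::-1])
```

```text
((604.542724609375, -133.5414581298828), (43.77060317993164, 13.442946434020996), 79.62305450439453) 1725 0.2589377832052504
```

View pics/w1.png

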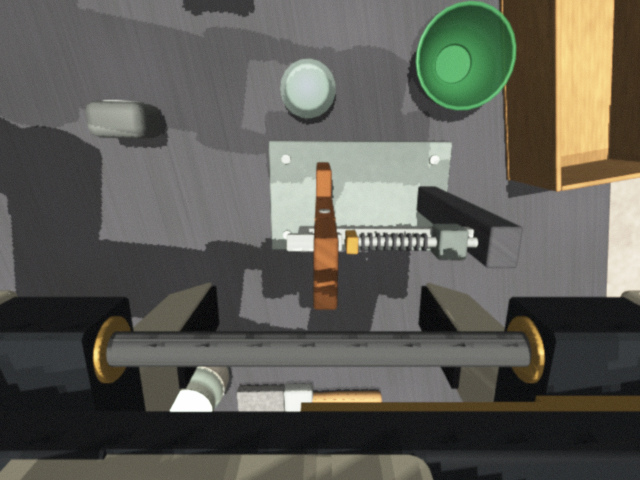

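The wrist view shows the paddle's grip end at (325,255), centred between the fingers, with the brass keeper just behind it at (352,243). Descend and grip.

Request:
arm_command:
  xyz:
    - [2.5,-2,-20]
    - [0,0,-20]
    - [0,0,-20]
    - [0,0,-14]
    - [0,0,-8]
    - [0,0,-4]
    - [0,0,0]
    - [0,0,0]
  spin: [0,0,0,0,0,0,0,0]

```text
time: 2.75
tool_pos: [0.6024, -0.1339, 0.3956]
tool_rot: [3.14, 0.0, 1.393]
contact_force: [-0.8, 0.6, 0.6]
opening: 0.0917
grip_force: 0.0
```

Request:
arm_command:
  xyz:
    - [0,0,0]
    - [0,0,0]
    - [0,0,0]
    - [0,0,0]
    - [0,0,0]
    - [0,0,0]
    - [0,0,0]
    - [0,0,0]
    - [0,0,0]
    - [0,0,0]
  spin: [0,0,0,0,0,0,0,0,0,0]
  jaw: -1
  squeeze: 10

```text
time: 3.75
tool_pos: [0.6024, -0.1337, 0.3947]
tool_rot: [3.142, 0.0, 1.393]
contact_force: [0.4, 0.5, 0.3]
opening: 0.0165
grip_force: 0.0
```

Request:
arm_command:
  xyz:
    - [0,0,0]
    - [0,0,0]
    - [0,0,0]
    - [0,0,0]
    - [0,0,0]
  spin: [0,0,0,0,0]

```text
time: 4.25
tool_pos: [0.6024, -0.1337, 0.3948]
tool_rot: [3.141, 0.0, 1.393]
contact_force: [0.3, 0.5, 0.4]
opening: 0.0142
grip_force: 10.0
```

Request:
arm_command:
  xyz:
    - [0,0,0]
    - [0,0,0]
    - [0,0,0]
    - [0,0,0]
    - [0,0,0]
  spin: [0,0,0,0,0]
  squeeze: 55

```text
time: 4.75
tool_pos: [0.6024, -0.1337, 0.3948]
tool_rot: [3.141, 0.0, 1.393]
contact_force: [0.0, -0.3, 0.5]
opening: 0.0135
grip_force: 55.0
```

Request:
arm_command:
  xyz:
    - [0,0,1]
    - [0,0,1]
    - [0,0,0]
    - [0,0,0]
  spin: [0,0,0,0]

```text
time: 5.15
tool_pos: [0.6023, -0.1336, 0.3965]
tool_rot: [-3.141, -0.0, 1.393]
contact_force: [0.2, 0.2, -1.9]
opening: 0.0139
grip_force: 55.0
```

Request:
arm_command:
  xyz:
    - [0.98,-0.18,0]
    - [0.98,-0.18,0]
    - [0.98,-0.18,0]
    - [0.98,-0.18,0]
    - [0,0,0]
    - [0,0,0]
  spin: [0,0,0,0,0,0]

```text
time: 5.75
tool_pos: [0.6063, -0.1344, 0.3967]
tool_rot: [3.142, 0.0, 1.393]
contact_force: [0.1, 1.0, -2.0]
opening: 0.0139
grip_force: 55.0
```

Request:
arm_command:
  xyz:
    - [0.98,-0.18,0]
    - [0.98,-0.18,0]
    - [0.98,-0.18,0]
    - [0,0,0]
    - [0,0,0]
  spin: [0,0,0,0,0]

```text
time: 6.25
tool_pos: [0.6093, -0.1349, 0.3967]
tool_rot: [3.142, -0.0, 1.393]
contact_force: [-0.3, 1.1, -2.7]
opening: 0.0139
grip_force: 55.0
```

Request:
arm_command:
  xyz:
    - [0.98,-0.18,0]
    - [0.98,-0.18,0]
    - [0,0,0]
    - [0,0,0]
  spin: [0,0,0,0]

```text
time: 6.65
tool_pos: [0.6112, -0.1353, 0.3967]
tool_rot: [3.142, 0.0, 1.393]
contact_force: [-0.2, 0.2, -3.9]
opening: 0.0137
grip_force: 55.0
```

Request:
arm_command:
  xyz:
    - [0.98,-0.18,0]
    - [0.98,-0.18,0]
    - [0,0,0]
    - [0,0,0]
  spin: [0,0,0,0]

```text
time: 7.05
tool_pos: [0.6132, -0.1357, 0.3967]
tool_rot: [-3.142, 0.0, 1.393]
contact_force: [0.2, 0.3, -0.8]
opening: 0.014
grip_force: 55.0
```

Request:
arm_command:
  xyz:
    - [0.98,-0.18,0]
    - [0.98,-0.18,0]
    - [0,0,0]
    - [0,0,0]
  spin: [0,0,0,0]

```text
time: 7.45
tool_pos: [0.6149, -0.136, 0.3967]
tool_rot: [-3.141, 0.0, 1.393]
contact_force: [-1.6, 1.0, -1.6]
opening: 0.0139
grip_force: 55.0
```

Request:
arm_command:
  xyz:
    - [0.98,-0.18,0]
    - [0.98,-0.18,0]
    - [0,0,0]
    - [0,0,0]
  spin: [0,0,0,0]

```text
time: 7.85
tool_pos: [0.6168, -0.1363, 0.3967]
tool_rot: [-3.14, -0.0, 1.393]
contact_force: [-4.7, -0.1, 0.1]
opening: 0.0136
grip_force: 55.0
```

Request:
arm_command:
  xyz:
    - [0.98,-0.18,0]
    - [0.98,-0.18,0]
    - [0,0,0]
    - [0,0,0]
  spin: [0,0,0,0]

```text
time: 8.25
tool_pos: [0.6184, -0.1366, 0.3966]
tool_rot: [-3.138, -0.0, 1.393]
contact_force: [-7.7, 1.1, 1.3]
opening: 0.0136
grip_force: 55.0
```

Request:
arm_command:
  xyz:
    - [0.98,-0.18,0]
    - [0,0,0]
    - [0,0,0]
  spin: [0,0,0]

```text
time: 8.55
tool_pos: [0.6192, -0.1367, 0.3967]
tool_rot: [-3.138, -0.0, 1.393]
contact_force: [-9.4, 2.0, 2.2]
opening: 0.0137
grip_force: 55.0
```

Request:
arm_command:
  xyz:
    - [0.98,-0.18,0]
    - [0,0,0]
    - [0,0,0]
  spin: [0,0,0]

```text
time: 8.85
tool_pos: [0.62, -0.1369, 0.3966]
tool_rot: [-3.137, -0.0, 1.393]
contact_force: [-9.3, 0.9, 2.5]
opening: 0.0133
grip_force: 55.0
```

Request:
arm_command:
  xyz:
    - [0,0,0.7]
    - [0,0,0]
    - [0,0,0]
  spin: [0,0,0]

```text
time: 9.15
tool_pos: [0.6199, -0.1369, 0.3967]
tool_rot: [-3.136, -0.0, 1.393]
contact_force: [-9.6, 1.1, 0.1]
opening: 0.0139
grip_force: 55.0
```

Run:
```python
from h import *
c=read_camera("side");P=cloud(c);z=P[...,2];hsv=cv2.cvtColor(c["img"],cv2.COLOR_RGB2HSV)
k=(hsv[...,0]<14)&(hsv[...,1]>130)&(z>.03)&(z<.2)&(abs(P[...,0]-.6)<.09)&(abs(P[...,1]+.13)<.08)
k=cv2.erode(k.astype(np.uint8),np.ones((3,3)))>0
p=P[k]; s=np.array([.984,-.179]); x=(p[:,:2]-[.5995,-.130])@s*1000
y=(p[:,:2]-[.5995,-.130])@np.array([.179,.984])*1000
for a in range(40,200,20):
    m=(p[:,2]*1000>a)&(p[:,2]*1000<a+20)
    if m.sum()>5: print(a,m.sum(),np.round(np.percentile(x[m],[10,25,50]),1),np.round(np.percentile(y[m],[5,95]),1))
F=[]
cv2.imwrite("pics/s2.png",cv2.resize(c["img"][90:270,240:400],None,fx=3.3,fy=3.3,interpolation=2)[...,::-1])
print(observe()["contact_force"],observe()["torque"])
```

```text
40 55 [ 7.7  9.7 11.2] [-39.2  40.8]
60 103 [ 8.   9.  10.6] [-29.5  39.4]
80 100 [ 7.6  9.4 11.2] [-36.8  42.8]
100 104 [ 7.5  9.1 10.8] [-40.2  38. ]
120 46 [ 8.  10.1 11.5] [-35.1  38.5]
140 33 [ 9.8 10.9 12.7] [-4.8 20.6]
160 14 [10.4 11.4 13.4] [14.7 20.1]
180 7 [11.4 11.7 14.8] [14.8 19.3]
[-8.8173174   1.01861258  0.05276846] [ 0.27748343  1.82307965 -0.01691715]
```

View pics/s2.png

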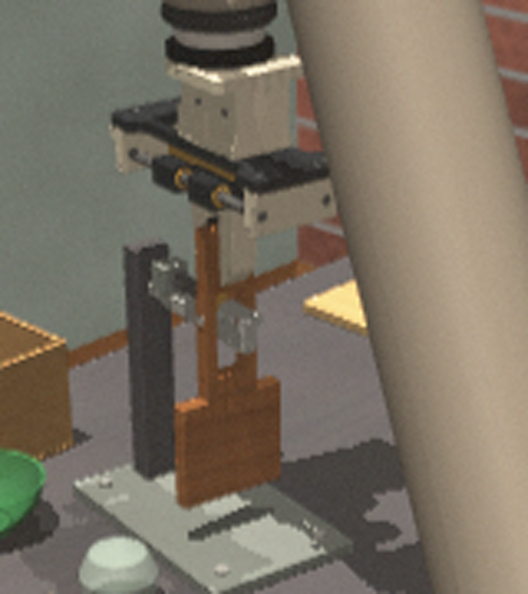

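The side view shows the paddle firmly held, tilted only about 1°, with its pin against the keeper. Keep pushing.

Request:
arm_command:
  xyz:
    - [0.98,-0.18,0.2]
    - [0,0,0]
    - [0,0,0]
  spin: [0,0,0]

```text
time: 9.5
tool_pos: [0.6207, -0.137, 0.3967]
tool_rot: [-3.135, -0.0, 1.393]
contact_force: [-10.7, 2.2, -0.2]
opening: 0.0135
grip_force: 55.0
```

Request:
arm_command:
  xyz:
    - [0.98,-0.18,0.3]
    - [0,0,0]
    - [0,0,0]
  spin: [0,0,0]

```text
time: 9.8
tool_pos: [0.6215, -0.1372, 0.3967]
tool_rot: [-3.133, -0.0, 1.393]
contact_force: [-11.4, 1.3, -1.3]
opening: 0.0136
grip_force: 55.0
```

Request:
arm_command:
  xyz:
    - [0.98,-0.18,0.2]
    - [0,0,0]
    - [0,0,0]
    - [0,0,0]
  spin: [0,0,0,0]

```text
time: 10.2
tool_pos: [0.6223, -0.1374, 0.3967]
tool_rot: [-3.132, -0.0, 1.393]
contact_force: [-12.8, 2.6, -0.8]
opening: 0.0137
grip_force: 55.0
```

Request:
arm_command:
  xyz:
    - [0.98,-0.18,0.2]
    - [0,0,0]
    - [0,0,0]
    - [0,0,0]
  spin: [0,0,0,0]

```text
time: 10.6
tool_pos: [0.6231, -0.1375, 0.3967]
tool_rot: [-3.131, -0.0, 1.393]
contact_force: [-12.8, 1.9, -1.1]
opening: 0.0137
grip_force: 55.0
```

Request:
arm_command:
  xyz:
    - [0.6,-0.1,0.2]
    - [0,0,0]
    - [0,0,0]
    - [0,0,0]
  spin: [0,0,0,0]

```text
time: 11.0
tool_pos: [0.6236, -0.1376, 0.3968]
tool_rot: [-3.131, -0.0, 1.393]
contact_force: [-13.8, 2.1, -1.8]
opening: 0.0138
grip_force: 55.0
```

Request:
arm_command:
  xyz:
    - [0.5,-0.1,0.1]
    - [0,0,0]
    - [0,0,0]
    - [0,0,0]
  spin: [0,0,0,0]

```text
time: 11.4
tool_pos: [0.624, -0.1377, 0.3968]
tool_rot: [-3.13, -0.0, 1.393]
contact_force: [-15.3, 1.7, -1.3]
opening: 0.014
grip_force: 55.0
```

Request:
arm_command:
  xyz:
    - [0,0,0]
  spin: [0]

```text
time: 11.5
tool_pos: [0.624, -0.1377, 0.3968]
tool_rot: [-3.13, -0.0, 1.393]
contact_force: [-15.2, 3.4, -1.1]
opening: 0.0138
grip_force: 55.0
```

Request:
arm_command:
  xyz:
    - [0,0,0]
  spin: [0]

```text
time: 11.6
tool_pos: [0.624, -0.1377, 0.3968]
tool_rot: [-3.13, -0.0, 1.393]
contact_force: [-15.1, 1.9, -1.7]
opening: 0.014
grip_force: 55.0
```

Request:
arm_command:
  xyz:
    - [0,0,0.7]
    - [0,0,0.7]
    - [0,0,0]
  spin: [0,0,0]

```text
time: 11.9
tool_pos: [0.624, -0.1377, 0.3969]
tool_rot: [-3.128, -0.001, 1.393]
contact_force: [-13.5, 2.4, -5.9]
opening: 0.0136
grip_force: 55.0
```

Request:
arm_command:
  xyz:
    - [0,0,0.7]
    - [0,0,0.7]
    - [0,0,0]
  spin: [0,0,0]

```text
time: 12.2
tool_pos: [0.624, -0.1377, 0.3976]
tool_rot: [-3.127, -0.001, 1.393]
contact_force: [-13.8, 1.8, -8.6]
opening: 0.0139
grip_force: 55.0
```

Request:
arm_command:
  xyz:
    - [0,0,0.6]
    - [0,0,0]
  spin: [0,0]

```text
time: 12.4
tool_pos: [0.624, -0.1377, 0.3982]
tool_rot: [-3.127, -0.001, 1.393]
contact_force: [-13.4, 2.1, -8.1]
opening: 0.0133
grip_force: 55.0
```

Request:
arm_command:
  xyz:
    - [0,0,0.6]
    - [0,0,0]
  spin: [0,0]

```text
time: 12.6
tool_pos: [0.624, -0.1376, 0.3988]
tool_rot: [-3.127, -0.001, 1.393]
contact_force: [-14.2, 1.1, -8.7]
opening: 0.014
grip_force: 55.0
```

Request:
arm_command:
  xyz:
    - [0.5,-0.1,0.4]
    - [0,0,0.5]
    - [0,0,0]
  spin: [0,0,0]

```text
time: 12.9
tool_pos: [0.6245, -0.1377, 0.3993]
tool_rot: [-3.126, -0.001, 1.393]
contact_force: [-13.3, 2.0, -9.9]
opening: 0.0137
grip_force: 55.0
```

Request:
arm_command:
  xyz:
    - [0,0,0.6]
    - [0,0,0]
  spin: [0,0]

```text
time: 13.1
tool_pos: [0.6245, -0.1377, 0.4]
tool_rot: [-3.126, -0.001, 1.393]
contact_force: [-14.7, 3.0, -9.0]
opening: 0.0138
grip_force: 55.0
```

Request:
arm_command:
  xyz:
    - [0,0,0.6]
    - [0,0,0]
  spin: [0,0]

```text
time: 13.3
tool_pos: [0.6245, -0.1377, 0.4007]
tool_rot: [-3.126, -0.001, 1.393]
contact_force: [-14.2, 2.0, -8.7]
opening: 0.0137
grip_force: 55.0
```

Request:
arm_command:
  xyz:
    - [0,0,0.7]
    - [0,0,0.7]
    - [0,0,0]
  spin: [0,0,0]

```text
time: 13.6
tool_pos: [0.6245, -0.1376, 0.4021]
tool_rot: [-3.126, -0.001, 1.393]
contact_force: [-14.0, 2.3, -9.3]
opening: 0.0136
grip_force: 55.0
```

Request:
arm_command:
  xyz:
    - [0,0,1]
    - [0,0,1]
    - [0,0,1]
    - [0,0,0]
  spin: [0,0,0,0]

```text
time: 14.0
tool_pos: [0.6245, -0.1376, 0.4052]
tool_rot: [-3.126, -0.001, 1.393]
contact_force: [-14.8, 2.1, -9.5]
opening: 0.0133
grip_force: 55.0
```

Request:
arm_command:
  xyz:
    - [0,0,1]
    - [0,0,1]
    - [0,0,1]
    - [0,0,0]
  spin: [0,0,0,0]

```text
time: 14.4
tool_pos: [0.6245, -0.1376, 0.4082]
tool_rot: [-3.126, -0.001, 1.393]
contact_force: [-14.9, 3.3, -8.6]
opening: 0.0135
grip_force: 55.0
```

Request:
arm_command:
  xyz:
    - [0,0,1]
    - [0,0,1]
    - [0,0,1]
    - [0,0,1]
    - [0,0,0]
  spin: [0,0,0,0,0]

```text
time: 14.9
tool_pos: [0.6246, -0.1376, 0.4122]
tool_rot: [-3.126, -0.001, 1.393]
contact_force: [-15.1, 2.5, -9.4]
opening: 0.0134
grip_force: 55.0
```

Request:
arm_command:
  xyz:
    - [0,0,1]
    - [0,0,1]
    - [0,0,1]
    - [0,0,1]
    - [0,0,0]
  spin: [0,0,0,0,0]

```text
time: 15.4
tool_pos: [0.6264, -0.1381, 0.4198]
tool_rot: [-3.141, -0.0, 1.393]
contact_force: [1.6, -0.1, -1.7]
opening: 0.0139
grip_force: 55.0
```

Request:
arm_command:
  xyz:
    - [0,0,1]
    - [0,0,1]
    - [0,0,1]
    - [0,0,1]
    - [0,0,0]
    - [0,0,0]
  spin: [0,0,0,0,0,0]

```text
time: 16.0
tool_pos: [0.6266, -0.1381, 0.4242]
tool_rot: [3.141, 0.0, 1.393]
contact_force: [0.8, -0.1, -2.1]
opening: 0.0136
grip_force: 55.0
```

Free above the keeper. Centre the height, then draw the paddle off.

Request:
arm_command:
  xyz:
    - [-2,0.4,-1]
    - [-3,0.5,-1]
    - [-4.9,0.9,0]
    - [-4.9,0.9,0]
    - [0,0,0]
  spin: [0,0,0,0,0]

```text
time: 16.5
tool_pos: [0.6111, -0.1352, 0.4224]
tool_rot: [-3.142, 0.0, 1.393]
contact_force: [0.3, 0.7, -2.7]
opening: 0.0138
grip_force: 55.0
```

Request:
arm_command:
  xyz:
    - [-4.9,0.9,0]
    - [-4.9,0.9,0]
    - [-4.9,0.9,0]
    - [-4.9,0.9,0]
    - [0,0,0]
  spin: [0,0,0,0,0]

```text
time: 17.0
tool_pos: [0.5915, -0.1317, 0.4224]
tool_rot: [-3.142, 0.0, 1.393]
contact_force: [-0.5, -0.6, -2.1]
opening: 0.0138
grip_force: 55.0
```

Request:
arm_command:
  xyz:
    - [-4.9,0.9,0]
    - [-4.9,0.9,0]
    - [-4.9,0.9,0]
    - [-4.9,0.9,0]
    - [0,0,0]
  spin: [0,0,0,0,0]

```text
time: 17.5
tool_pos: [0.5719, -0.128, 0.4223]
tool_rot: [-3.141, -0.0, 1.393]
contact_force: [0.2, 0.5, -2.2]
opening: 0.0139
grip_force: 55.0
```

Request:
arm_command:
  xyz:
    - [-4.9,0.9,0]
    - [-4.9,0.9,0]
    - [-4.9,0.9,0]
    - [-4.9,0.9,0]
    - [-4.9,0.9,0]
    - [-4.9,0.9,0]
    - [-4.9,0.9,0]
    - [-4.9,0.9,0]
    - [0,0,0]
    - [0,0,0]
  spin: [0,0,0,0,0,0,0,0,0,0]

```text
time: 18.5
tool_pos: [0.5333, -0.121, 0.4223]
tool_rot: [3.141, 0.0, 1.393]
contact_force: [0.1, -0.3, -1.9]
opening: 0.0139
grip_force: 55.0
```

Request:
arm_command:
  xyz:
    - [-5,1,10]
    - [-5,1,20]
    - [0,0,20]
    - [5,20,0]
    - [7,30,0]
    - [5,35,0]
    - [0,35,0]
    - [0,35,0]
    - [0,35,0]
    - [0,35,0]
    - [0,30,0]
    - [0,20,0]
    - [0,9,0]
    - [0,0,0]
    - [0,0,0]
    - [0,0,0]
  spin: [0,0,0,-1.4,0,0,0,0,0,0,0,0,0,0,0,0]

```text
time: 20.1
tool_pos: [0.5404, 0.1639, 0.4723]
tool_rot: [3.141, 0.0, 1.367]
contact_force: [0.7, -0.7, -1.4]
opening: 0.014
grip_force: 55.0
```

Run:
```python
from h import *
o=observe();print(o["tool_pos"],o["tool_rot"],o["contact_force"])
c=read_camera("side");P=cloud(c);z=P[...,2];hsv=cv2.cvtColor(c["img"],cv2.COLOR_RGB2HSV)
t=o["tool_pos"]
k=(hsv[...,0]<12)&(hsv[...,1]>140)&(z>.09)&(z<.4)&(abs(P[...,0]-t[0])<.06)&(abs(P[...,1]-t[1])<.08)
k=cv2.erode(k.astype(np.uint8),np.ones((3,3)))>0
p=P[k];a=np.radians(-11.8);R=np.array([[np.cos(a),np.sin(a)],[-np.sin(a),np.cos(a)]])
q=(p[:,:2]-[.5405,.166])@R.T*1000
print(k.sum())
for h in range(100,260,20):
    m=(p[:,2]*1000>h)&(p[:,2]*1000<h+20)
    if m.sum()>5: print(h,m.sum(),np.round(np.percentile(q[m,0],[5,25,50,95]),1),np.round(np.percentile(q[m,1],[1,99]),1))
print("zmin",np.percentile(p[:,2],1))
# rest rect again, any camera
for n in("side","top"):
    d=c if n=="side" else read_camera(n); Q=cloud(d);hh=cv2.cvtColor(d["img"],cv2.COLOR_RGB2HSV)
    kk=(Q[...,2]>.072)&(Q[...,2]<.084)&(abs(Q[...,0]-.54)<.1)&(abs(Q[...,1]-.166)<.1)
    print(n,kk.sum(),cv2.minAreaRect((Q[kk][:,:2]*1000).astype(np.float32)))
cv2.imwrite("pics/s3.png",cv2.resize(c["img"][130:350,150:350],None,fx=2.7,fy=2.7,interpolation=2)[...,::-1])
```

```text
[0.54044497 0.16389611 0.47228574] [3.14135608e+00 3.84901316e-04 1.36741561e+00] [ 0.72339193 -0.71805274 -1.39612207]
0Traceback (most recent call last):
  File "<stdin>", line 13, in <module>
    return _quantile_unchecked(
        a, q, axis, out, overwrite_input, method, keepdims, weights)
    return _ureduce(a,
                    func=_quantile_ureduce_func,
    ...<5 lines>...
                    overwrite_input=overwrite_input,
                    method=method)
    r = func(a, **kwargs)
    result = _quantile(arr,
                       quantiles=q,
    ...<2 lines>...
                       out=out,
                       weights=wgt)
    slices_having_nans = np.isnan(arr[-1, ...])
                                  ~~~^^^^^^^^^
IndexError: index -1 is out of bounds for axis 0 with size 0
```

Run:
```python
from h import *
A=read_camera("side");B=read_camera("wrist");np.savez("s3",**A);np.savez("w3",**B)
cv2.imwrite("pics/s3.png",np.hstack([cv2.resize(A["img"],(400,300)),cv2.resize(B["img"],(400,300))])[...,::-1])
```

```text
(no output)
```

View pics/s3.png

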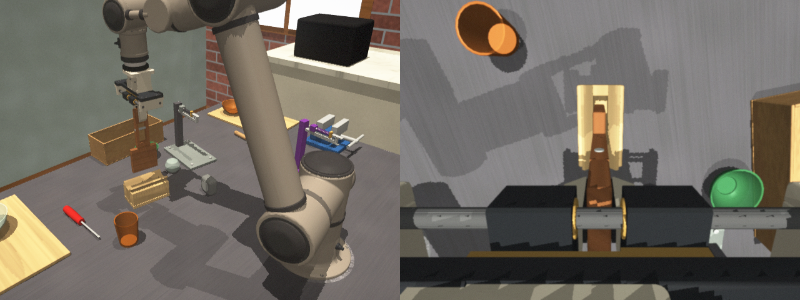

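Side view (left half): the paddle hangs at (145,140), above the rest at (147,190). Wrist view (right half): the blade (600,190) is lined up with the slot (600,110). Now check the offsets.

Run:
```python
from h import *
a=np.radians(-11.8);R=np.array([[np.cos(a),np.sin(a)],[-np.sin(a),np.cos(a)]])
t=np.array([.5404,.1639])
for n in("s3","w3"):
    c=dict(np.load(n+".npz"));P=cloud(c);z=P[...,2];h=cv2.cvtColor(c["img"],cv2.COLOR_RGB2HSV)
    near=(abs(P[...,0]-.54)<.1)&(abs(P[...,1]-.166)<.1)
    k=near&(z>.072)&(z<.084)
    r=cv2.minAreaRect((P[k][:,:2]*1000).astype(np.float32)) if k.sum()>5 else None
    print(n,"rest",k.sum(),r)
    if n=="w3":
        q=(P[k][:,:2]-t)@R.T*1000; print("rest in tool-centred frame x",np.percentile(q[:,0],[1,99]),"y",np.percentile(q[:,1],[1,99]))
    k=near&(z>.11)&(z<.275)&(h[...,0]<20)&(h[...,1]>100)
    print("paddle",k.sum())
    q=(P[k][:,:2]-t)@R.T*1000;zz=z[k]*1000
    for lo in range(110,275,15):
        m=(zz>lo)&(zz<lo+15)
        if m.sum()>8: print(lo,m.sum(),np.round(np.percentile(q[m,0],[2,50,98]),1),np.round(np.percentile(q[m,1],[2,98]),1))
```

```text
s3 rest 364 ((538.7008666992188, 166.81210327148438), (138.8323211669922, 69.4896469116211), 78.44536590576172)
paddle 2087
110 104 [-11.6  -7.6  -2.4] [-41.1  45.5]
125 257 [-12.   -8.3  -3.6] [-42.   45.8]
140 268 [-11.8  -8.2  -2.3] [-40.6  45.4]
155 263 [-11.9  -8.   -2. ] [-41.6  45.5]
170 274 [-11.5  -8.1  -0.7] [-40.9  46. ]
185 288 [-12.1  -8.2   1.7] [-41.4  45.5]
200 207 [-11.6  -7.2   4.4] [-39.2  43. ]
215 153 [-11.   -6.8   5.4] [-20.2  22.8]
230 89 [-10.6  -7.1   5.2] [-20.6  23.4]
245 99 [-11.2  -7.1   5.5] [-21.5  23.2]
260 85 [-11.8  -7.2   5.2] [-22.2  23. ]
w3 rest 2623 ((544.1009521484375, 166.12530517578125), (138.0052032470703, 61.58741760253906), 78.27637481689453)
rest in tool-centred frame x [-27.4397655  33.6700726] y [-64.27027628  70.9882469 ]
paddle 1620
125 29 [-5.1  0.7  7.3] [46.5 47.3]
140 35 [-5.1  1.5  7.8] [45.4 47.1]
155 36 [-5.3  1.1  6.9] [46.2 46.9]
170 53 [-5.6  0.7  7.7] [45.1 46.8]
185 56 [-6.   0.7  7.4] [33.3 46.6]
200 813 [-5.9  0.7  7.4] [23.1 45.9]
215 128 [-5.6  0.7  7.5] [22.9 23.5]
230 150 [-5.7  1.3  7.7] [22.7 23.3]
245 185 [-5.8  0.7  7.7] [22.4 23.2]
260 132 [-5.8  1.9  7.8] [22.3 23.1]
```

Request:
arm_command:
  xyz:
    - [0.8,1.4,-10]
    - [0,0,-15]
    - [0,0,-15]
    - [0,0,-8]
    - [0,0,-4]
    - [0,0,-4]
    - [0,0,0]
  spin: [0,0,0,0,0,0,0]

```text
time: 20.95
tool_pos: [0.5412, 0.1664, 0.416]
tool_rot: [-3.142, 0.0, 1.369]
contact_force: [-0.4, -0.7, -2.4]
opening: 0.0138
grip_force: 55.0
```

Request:
arm_command:
  xyz:
    - [0,0,-4]
    - [0,0,-4]
    - [0,0,-4]
    - [0,0,-4]
    - [0,0,0]
  spin: [0,0,0,0,0]

```text
time: 21.45
tool_pos: [0.541, 0.1664, 0.3994]
tool_rot: [-3.14, 0.0, 1.369]
contact_force: [-0.3, -0.5, -3.1]
opening: 0.0135
grip_force: 55.0
```

Request:
arm_command:
  xyz:
    - [0,0,-4]
    - [0,0,-4]
    - [0,0,-4]
    - [0,0,-4]
    - [0,0,0]
    - [0,0,0]
  spin: [0,0,0,0,0,0]

```text
time: 22.05
tool_pos: [0.5411, 0.1664, 0.3841]
tool_rot: [-3.142, 0.0, 1.369]
contact_force: [0.3, 0.9, -1.6]
opening: 0.0137
grip_force: 55.0
```

Foot is about 29 mm up, no contact. Continue gently to the floor.

Request:
arm_command:
  xyz:
    - [0,0,-3]
    - [0,0,-3]
    - [0,0,-3]
    - [0,0,-3]
    - [0,0,0]
    - [0,0,0]
  spin: [0,0,0,0,0,0]

```text
time: 22.65
tool_pos: [0.5411, 0.1664, 0.3721]
tool_rot: [-3.142, 0.0, 1.369]
contact_force: [-0.1, 0.7, -1.9]
opening: 0.0134
grip_force: 55.0
```

Request:
arm_command:
  xyz:
    - [0,0,-1]
    - [0,0,-1]
    - [0,0,0]
    - [0,0,0]
  spin: [0,0,0,0]

```text
time: 23.05
tool_pos: [0.5411, 0.1664, 0.3701]
tool_rot: [3.141, 0.0, 1.369]
contact_force: [0.1, 0.0, -1.4]
opening: 0.0139
grip_force: 55.0
```

Request:
arm_command:
  xyz:
    - [0,0,-1]
    - [0,0,-1]
    - [0,0,0]
    - [0,0,0]
  spin: [0,0,0,0]

```text
time: 23.45
tool_pos: [0.5411, 0.1664, 0.3681]
tool_rot: [-3.142, 0.0, 1.369]
contact_force: [-0.3, -0.6, -1.5]
opening: 0.0137
grip_force: 55.0
```

Request:
arm_command:
  xyz:
    - [0,0,-0.7]
    - [0,0,-0.7]
    - [0,0,0]
    - [0,0,0]
  spin: [0,0,0,0]

```text
time: 23.85
tool_pos: [0.5411, 0.1665, 0.3672]
tool_rot: [3.141, -0.0, 1.369]
contact_force: [-1.2, 0.9, 2.5]
opening: 0.0137
grip_force: 55.0
```

Request:
arm_command:
  xyz:
    - [0,0,-0.7]
    - [0,0,0]
    - [0,0,0]
  spin: [0,0,0]

```text
time: 24.15
tool_pos: [0.5411, 0.1665, 0.3671]
tool_rot: [3.14, -0.001, 1.369]
contact_force: [-1.4, 0.3, 7.5]
opening: 0.0139
grip_force: 55.0
```

Request:
arm_command:
  xyz:
    - [0,0,0.7]
    - [0,0,0]
    - [0,0,0]
  spin: [0,0,0]
  squeeze: 5

```text
time: 24.45
tool_pos: [0.5412, 0.1665, 0.3671]
tool_rot: [3.141, -0.001, 1.369]
contact_force: [-0.1, 1.6, 4.6]
opening: 0.014
grip_force: 5.0
```

Request:
arm_command:
  xyz:
    - [0,0,0]
    - [0,0,0]
    - [0,0,0]
    - [0,0,0]
    - [0,0,0]
    - [0,0,0]
    - [0,0,0]
    - [0,0,0]
    - [0,0,0]
    - [0,0,0]
    - [0,0,0]
    - [0,0,0]
  spin: [0,0,0,0,0,0,0,0,0,0,0,0]
  jaw: 1

```text
time: 25.65
tool_pos: [0.5411, 0.1664, 0.3668]
tool_rot: [3.141, 0.0, 1.369]
contact_force: [-0.1, 0.2, 0.5]
opening: 0.0918
grip_force: 0.0
```

Request:
arm_command:
  xyz:
    - [0,0,5]
    - [0,0,10]
    - [0,0,20]
    - [0,0,20]
    - [0,0,20]
    - [0,0,20]
    - [0,0,15]
    - [0,0,0]
    - [0,0,0]
    - [0,0,0]
  spin: [0,0,0,0,0,0,0,0,0,0]

```text
time: 26.65
tool_pos: [0.541, 0.1664, 0.4759]
tool_rot: [-3.14, 0.001, 1.369]
contact_force: [0.5, -0.2, -1.5]
opening: 0.092
grip_force: 0.0
```

Run:
```python
from h import *
A=read_camera("side");B=read_camera("wrist")
cv2.imwrite("pics/s4.png",np.hstack([cv2.resize(A["img"][150:350,150:350],(400,400)),cv2.resize(B["img"],(400,400))])[...,::-1])
P=cloud(A);z=P[...,2];h=cv2.cvtColor(A["img"],cv2.COLOR_RGB2HSV)
a=np.radians(-11.8);R=np.array([[np.cos(a),np.sin(a)],[-np.sin(a),np.cos(a)]])
k=(abs(P[...,0]-.54)<.08)&(abs(P[...,1]-.166)<.08)&(z>.085)&(z<.28)&(h[...,0]<20)&(h[...,1]>100)
q=(P[k][:,:2]-[.5405,.1665])@R.T*1000;zz=z[k]*1000;print(np.percentile(zz,99))
for lo in range(80,240,30):
    m=(zz>lo)&(zz<lo+30)
    if m.sum()>8: print(lo,m.sum(),np.round(np.percentile(q[m,0],[5,50]),1),np.round(np.percentile(q[m,1],[2,98]),1))
```

```text
230.38033800400783
80 367 [-10.5  -7.1] [-39.9  45.7]
110 208 [-10.5  -6.3] [-19.4  24.1]
140 141 [-10.6  -7.2] [-19.6  24. ]
170 229 [-10.3  -7.3] [-18.9  23.9]
200 327 [-10.4  -7.1] [-18.9  23.6]
230 25 [-10.1  -5.1] [-17.1  21.5]
```

View pics/s4.png

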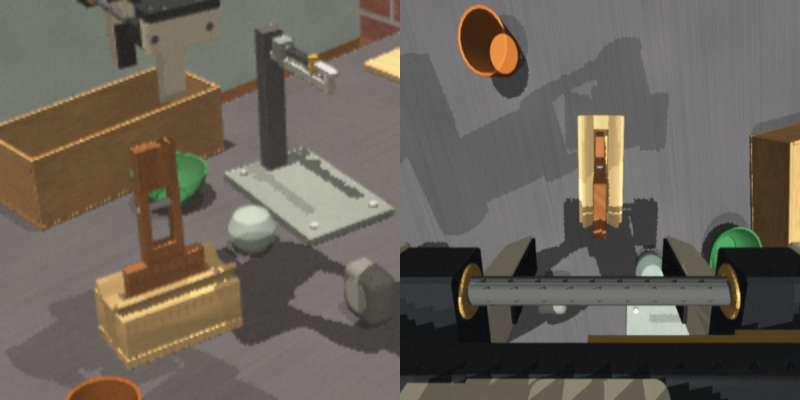

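The paddle stands upright in the slot, at (150,220) in the side half and (600,180) in the wrist half. Its top is at z 230 mm, so the foot is on the floor, and the gripper is clear. Handing in.

```bash
python3 -c "
from cell import *
print(hand_in())"
```

```text
the job is handed in; nothing more can be done
None
```

I took the paddle off the hook with a push of about 15 N and set it down at about 10 N; it stands upright and released in the rest's slot. The job is handed in, but no verdict came back.

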